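Pressurise the bench filter with its hand pump

ROBOT

A 6-joint arm with a two-finger parallel gripper is mounted at the origin on a cart in front of the work surface, level with it; the furniture and walls round the work are solid. World frame = base frame: x ahead of the robot, y to its left, z up, the work surface at z = 0. Lengths are in m, angles in rad, forces in N, time in s.
With the tool pointing down it reaches from about 0.35 to 0.8 m from the base axis. Payload 7.3 kg.
Tool frame: the origin (TCP) lies between the finger pads; the fingertips stand 14 mm ahead of it and the grasp point (between the pads) lies 5 mm behind it; z points along the fingers, y is the line along which they close (so a half turn about z gives the same grasp; the last joint's range is limited). The gripper opens to 85 mm and grips with 20 to 120 N. Pads are 22 mm wide; open, the fingers measure 114 mm over their backs; the gripper's body (76 mm by 85 mm) begins 54 mm behind the grasp point. The pads swing forward as they close: fully open they stand 13 mm farther back than shut.
Start: joints at [1.17, 0.342, 1.524, -0, 1.275, -0.146], TCP at [0.132, 0.508, 0.245] pointing down, gripper open.
Joint ranges: [-2.53, 2.53], [-0.77, 2.02], [0.04, 2.7], [-1, 4.14], [0.28, 2.66], [-3.11, 3.11]. Speed limits (rad/s): [2.57, 2.57, 3.14, 3.14, 3.14, 3.14].

INTERFACE

Orientations are given as a rotation vector (axis times angle).
In Python, from cell import * gives the robot as it stands.
- The arm moves only by the tool jog_arm, never from a script. Its argument "targets" is one flat list of numbers, 7 for each row, row after row: the shift along the tool's x, y, z in units of 50 mm (1.0 is 50 mm), then the turn, a rotation vector about the tool's x, y, z in units of 5 degrees (1.0 is 5 degrees), then the finger opening in mm, from 0 to 85.4. In form: [dx, dy, dz, rx, ry, rz, gripper, dx, dy, dz, rx, ry, rz, gripper, ...]. A call has exactly 10 rows; each row is the pose to reach, as a shift and turn from the pose commanded when the call began, along the tool's axes at that moment; what a row does not reach only later rows make up. A row lasts 1/10 s, in which the tool goes at most 50 mm and 8.59 degrees, less where a joint would pass 70% of its speed; a pose out of reach is approached as far as the arm can. A call with a gripper value outside its range is refused whole. The fingers move at their own pace and stop on an object; the grip force is fixed at half the most. Time passes only in rows, so rows that repeat a pose let the fingers close, or fill a call up. It gives the time, the measured TCP pose, the force, the opening and the grip force at its end, in the units of the state.
- get_state(): the state, without advancing time (a new reading comes with each control period).
- grab_frame(name): name is "scene" or "top" or "wrist"; returns a dict with "pixels" (480x640x3 uint8, blue, green, red), "mtx" (3x3 intrinsics, pixels), "dist" ([k1, k2, p1, p2, k3] as OpenCV has them; the pictures are not rectified), "camera_from_world" (4x4, takes a point from world to camera coordinates). Camera axes: x right, y up, looking along -z (the intrinsics and any distortion apply to the point x, -y, -z); pixel columns grow to the right and rows downward; lengths in m; the calibration is good to about 2 mm. A picture is of the moment at which its call begins. There is no depth.
- hand_in(): hands the job in; it is judged then, once.
The state is a dict: "time_s": time; "joint_pos": joint angles; "joint_velocities": joint speeds; "joint_torque": joint torques, N m; "ee_pos": TCP position; "ee_rot": TCP orientation; "ft_force": force on the tool from outside, world axes, zero at the start; "torque": the same for the moment, N m; "grip_width": opening from 0.0 (shut) to 1.0 (fully open); "finger_force": force on a finger pad.
Only numpy, scipy, OpenCV 4.12 (cv2) and the standard library are available. Lean on these libraries where they do the work, as an engineer would, in place of code of your own. Each camera call takes 0.05 s, during which the arm holds its last target. There are 200 camera calls.

TASK

Get the steel pressure filter ready to push stain through its disc filter: with a fingertip, swing the vent lever on its lid fully shut (crosswise to the little nozzle under it), then press the pump knob down again and again, letting it spring back up each time, until the indicator pin on the lid stands fully out and no longer rises. Leave the vent shut and the pump knob up. Only push and press: lift or carry nothing, keep the filter standing where it is, and leave the bottles, the cup and the beaker round it undisturbed.

Things in the scene. Friction and masses are not known exactly. Their poses are not given: they have to be found in the camera images.
- filter: Pressure filter: free-standing steel canister, about 3 kg, 126 mm across; bolted lid 136 mm across, its top 106 mm above the worktop (screws to 112). Pump in the lid's centre; vent pivot at azimuth +125 degrees and indicator pin at -130 degrees (counter-clockwise from its x), both 42 mm out; outlet tube along its +x to 108 mm, up to 147 mm high. Origin: centre of the underside, z up.
- knob_top (a point): Centre of the top of the pump's black mushroom knob (44 mm across, flat top 38 mm across), on the filter's axis, 187 mm above the worktop when up. It moves with the knob.
- plunger (a joint): Travel of the pump knob in m: 0 = up, 0.016 = fully down. A spring of 4.4 N (up) to 7.9 N (down) brings it back up when released; pumping adds about 1 N. Shorter strokes raise the pin less, in proportion.
- vent_pivot (a point): Vertical axis of the vent lever, at half the lever's height, 138 mm above the worktop.
- vent_tip (a point): Outer end of the vent lever, 58 mm from the pivot, at half its height. The lever is a steel bar 9 mm wide, 8 mm thick (134 to 142 mm above the worktop), with a paddle 13 mm wide and 10 mm thick over its last 20 mm. The space beside it is free from 115 mm above the worktop, also on the side away from the pump when shut.
- vent (a joint): Angle of the vent lever in rad: 0 = fully shut, at its stop (along the lid's tangent, crosswise to the brass nozzle below it); 1.57 = fully open (straight out over the nozzle, away from the pump). It shuts clockwise seen from above and stays where it is left; 1 to 2 N at its end moves it. With the vent open, even a little, pumping raises no pressure.
- pin_top (a point): Centre of the top of the brass indicator pin, 10 mm thick, which rises straight up out of its collar (19 mm across, top 124 mm above the worktop), 42 mm from the filter's axis. Flush with the collar or up to 2.5 mm out at the start.
- pin (a joint): How far the indicator pin stands out, in m: up to 0.0025 at the start, 0.015 fully out, where it stops (a little of its dark neck then shows above the collar). With the vent shut, each full stroke of the knob raises it by about 3 mm, and it stays where it is between strokes. Further strokes after that do no harm: a relief valve opens.
- stain_bottle: Loose brown stain bottle with black cap, 60 mm across, 125 mm high, near the filter. Origin: centre of the underside.
- sample_cup: Loose sample cup with a screw lid, 64 mm across, 66 mm high, beside the filter. Origin: centre of the underside.
- oil_bottle: Loose small brown bottle, 29 mm across, 62 mm high, beside the filter, opposite the cup. Origin: centre of the underside.
- beaker: Loose glass beaker, 60 mm across, 61 mm high, under the disc filter. Origin: centre of the underside.
Mind the look-alikes: they are no part of the job. Of the things that look like the sample_cup, take the one that is farthest to the robot's left at the start.

How it is judged:
By the outcome, as a careful person would: the job done as asked, in the order asked, and still so for the second after the job is handed in, with the robot touching nothing.
It also fails if it takes over 45 s, if anything falls off the work surface, if the arm or the gripper's body presses on something with over 40 N, if the wrist force passes 120 N, or if a joint passes its speed limit or range.

## Working session

There is one attempt and no reset: what is moved stays moved. The work goes in short steps, Python scripts to look and compute and a tool call to move; the robot and the scene stay as the last step left them, time stands still between calls to the robot, and variables do not carry over. Pictures are saved under pics/ and viewed, at most 10 in all, crops included, and the job is handed in when it is done.

Besides the shell and the picture viewer there is one more tool, called after "Request:" as name(argument=value, ...) on one line, values as JSON. jog_arm: Moves the arm, as the interface text tells. Its arguments: {"type":"object","properties":{"targets":{"type":"array","items":{"type":"number"}}},"required":["targets"]}

```bash
mkdir -p pics; cat > h.py <<'E'
from cell import *
import numpy as np, cv2
def snap(n,f):
    d=grab_frame(n); cv2.imwrite('pics/'+f,d['pixels']); 
    np.savez('pics/'+f+'.npz',**{k:np.array(v) for k,v in d.items()}); return d
def load(f): return np.load('pics/'+f+'.npz')
def ray(d,u,v):
    p=cv2.undistortPoints(np.array([[[u,v]]],float),d['mtx'],d['dist'])[0,0]
    T=np.array(d['camera_from_world']);R=T[:3,:3];c=-R.T@T[:3,3]
    return c,R.T@np.array([p[0],-p[1],-1])
def atz(d,u,v,z):
    c,r=ray(d,u,v); return c+r*(z-c[2])/r[2]
def proj(d,P):
    T=np.array(d['camera_from_world']);q=(T[:3,:3]@np.atleast_2d(P).T).T+T[:3,3]
    q=q*[1,-1,-1]
    return cv2.projectPoints(q,np.zeros(3),np.zeros(3),d['mtx'],d['dist'])[0][:,0]
E
python3 - <<'E'
from h import *
for n in ('scene','top'):
    d=snap(n,n+'0.png'); T=d['camera_from_world']; print(n,-T[:3,:3].T@T[:3,3])
s=get_state(); print(s)
E
```

```text
scene [ 0.26014294 -0.41953427  0.66123493]
top [0.45263983 0.17626135 1.17532019]
{'time_s': 0.1, 'joint_pos': array([ 1.16999139e+00,  3.42657942e-01,  1.52489780e+00,  2.86029591e-05,
        1.27539200e+00, -1.45990442e-01]), 'joint_velocities': array([ 0.00058774, -0.00112014, -0.00350208,  0.00070348,  0.00115985,
       -0.0007589 ]), 'joint_torque': array([ 3.38850905e-04, -4.34448588e+01, -2.46491772e+01, -2.29649140e-04,
        4.72678701e-03,  2.98648376e-05]), 'ee_pos': array([0.13217252, 0.50775549, 0.24470117]), 'ee_rot': array([-3.99142745e-01, -3.11573764e+00,  2.03765077e-03]), 'ft_force': array([ 0.0442216 ,  0.09743235, -0.49225699]), 'torque': array([0.05296678, 0.05185276, 0.02160779]), 'finger_force': 0.0, 'grip_width': 0.9984105829478357}
```

View pics/top0.png

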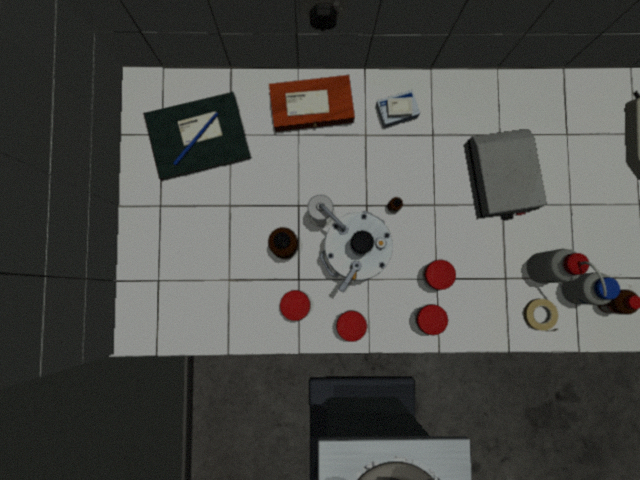

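View pics/scene0.png

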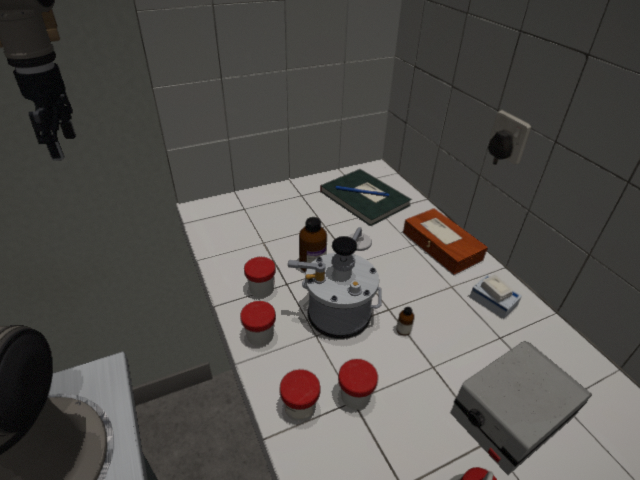

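```bash
python3 - <<'E'
import cv2,numpy as np
a=cv2.imread('pics/top0.png')[180:340,260:420]; b=cv2.imread('pics/scene0.png')[220:345,270:395]
o=np.hstack([cv2.resize(a,(400,400),interpolation=2),cv2.resize(b,(400,400),interpolation=2)])
cv2.imwrite('pics/crop0.png',np.clip(o*1.5,0,255).astype('uint8'))
E
```

```text
(no output)
```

View pics/crop0.png

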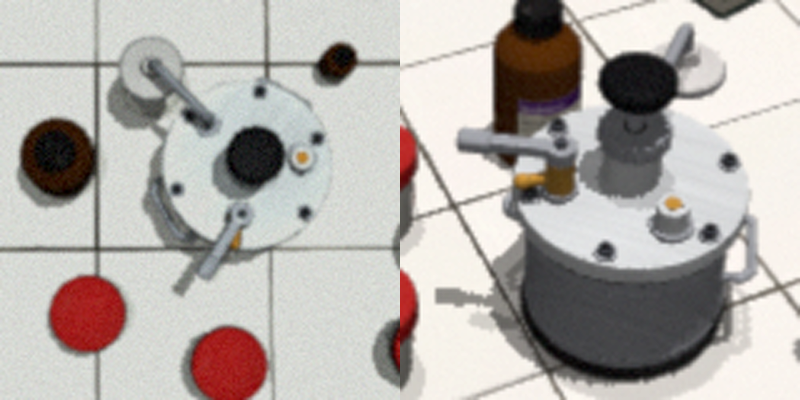

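```bash
python3 - <<'E'
from h import *
t=load('top0.png');s=load('scene0.png')
m={'knob':((362,242),(344.4,245),.187),'lid':((358.8,246),None,.106),'piv':((356.4,265.2),(320.6,265.9),.140),'tip':((341.6,289.6),(289.4,263.8),.138),'pin':((380.8,243.2),(355.3,283.4),.125),'outl':((320.5,206.5),None,.147),'cup':((295,305),None,.066),'stain':((283,242),None,.125)}
for k,(a,b,z) in m.items(): print(k,atz(t,*a,z).round(4), None if b is None else atz(s,*b,z).round(4))
E
```

```text
knob [0.5471 0.079  0.187 ] [0.5464 0.0711 0.187 ]
lid [0.5469 0.0775 0.106 ] None
piv [0.5071 0.0858 0.14  ] [0.5097 0.0854 0.14  ]
tip [0.4608 0.1145 0.138 ] [0.4622 0.1144 0.138 ]
pin [0.5506 0.0362 0.125 ] [0.5534 0.0353 0.125 ]
outl [0.6198 0.154  0.147 ] None
cup [0.4309 0.2052 0.066 ] None
stain [0.5537 0.2269 0.125 ] None
```

Request:
jog_arm(targets=[-8.2,-7.1,0,0,0,-0.8,0,-8.2,-7.1,0,0,0,-0.8,0,-8.2,-7.1,0,0,0,-0.8,0,-8.2,-7.1,0,0,0,-0.8,0,-8.2,-7.1,0,0,0,-0.8,0,-8.2,-7.1,0,0,0,-0.8,0,-8.2,-7.1,0,0,0,-0.8,0,-8.2,-7.1,0,0,0,-0.8,0,-8.2,-7.1,0,0,0,-0.8,0,-8.2,-7.1,0,0,0,-0.8,0])

```text
time_s: 1.1
ee_pos: [0.4162, 0.0941, 0.2453]
ee_rot: [0.291, 3.128, 0.0]
ft_force: [1.7, 2.4, -0.3]
grip_width: 0.003
finger_force: 0.0
```

Request:
jog_arm(targets=[-0.6,-0.35,0,0,0,0,0,-0.6,-0.35,0,0,0,0,0,-0.6,-0.35,0.5,0,0,0,0,-0.6,-0.35,1.0,0,0,0,0,-0.6,-0.35,1.4,0,0,0,0,-0.6,-0.35,1.8,0,0,0,0,-0.6,-0.35,2.1,0,0,0,0,-0.6,-0.35,2.1,0,0,0,0,-0.6,-0.35,2.1,0,0,0,0,-0.6,-0.35,2.1,0,0,0,0])

```text
time_s: 2.1
ee_pos: [0.4422, 0.0736, 0.1412]
ee_rot: [0.289, 3.127, 0.0]
ft_force: [-0.7, 0.6, 0.2]
grip_width: 0.002
finger_force: 0.0
```

```bash
python3 - <<'E'
from h import *
a=snap('wrist','w1.png')['pixels']; b=snap('scene','s1.png')['pixels']; s=get_state();print(s['ee_pos'],s['ft_force'])
b=cv2.resize(b[180:340,230:443],(533,400),interpolation=2)
cv2.imwrite('pics/c1.png',np.clip(np.hstack([b,cv2.resize(a,(267,400))[:, :]])*1.4,0,255).astype('uint8'))
E
```

```text
[0.44228065 0.07349909 0.14112684] [-0.63556112 -0.46349036  0.07677228]
```

View pics/c1.png

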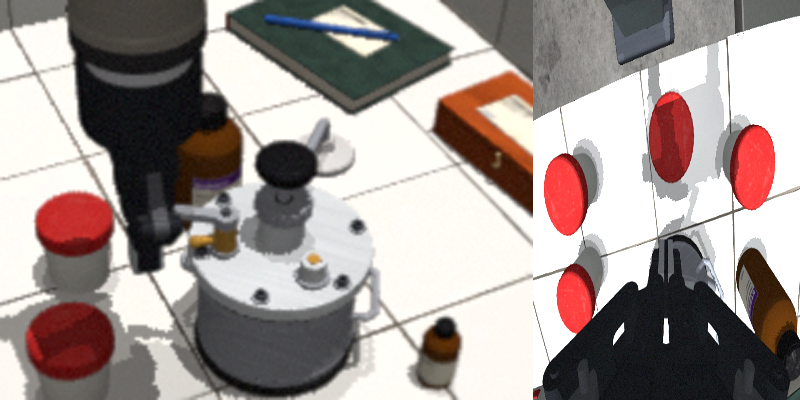

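```bash
cat >> h.py <<'E'
def units(P,c,az=169.4):
    x=np.array([np.cos(np.radians(az)),np.sin(np.radians(az))]);y=np.array([-x[1],x[0]])*-1
    d=np.array(P)-c; return np.c_[d@x,d@y]/.05
E
python3 - <<'E'
from h import *
piv=np.array([.5085,.0855]);c=np.array([.4422,.0736])
A=[140,132,124,116,108,100,92,86,80]
P=[]
for a in A:
    t=np.radians(a);u=np.array([np.cos(t),np.sin(t)]);n=np.array([-u[1],u[0]]);P.append(piv+.05*u+.0185*n)
print(np.c_[A,np.round(P,3),units(P,c).round(2)])
E
```

```text
[[ 1.40e+02  4.58e-01  1.03e-01 -2.10e-01  6.50e-01]
 [ 1.32e+02  4.61e-01  1.10e-01 -2.40e-01  7.90e-01]
 [ 1.24e+02  4.65e-01  1.17e-01 -2.90e-01  9.30e-01]
 [ 1.16e+02  4.70e-01  1.22e-01 -3.70e-01  1.06e+00]
 [ 1.08e+02  4.75e-01  1.27e-01 -4.60e-01  1.18e+00]
 [ 1.00e+02  4.82e-01  1.32e-01 -5.60e-01  1.28e+00]
 [ 9.20e+01  4.88e-01  1.35e-01 -6.80e-01  1.37e+00]
 [ 8.60e+01  4.94e-01  1.37e-01 -7.80e-01  1.43e+00]
 [ 8.00e+01  4.99e-01  1.38e-01 -8.80e-01  1.47e+00]]
```

Request:
jog_arm(targets=[-0.1,0.3,0,0,0,0,0,-0.2,0.6,0,0,0,0,0,-0.25,0.8,0,0,0,0,0,-0.3,0.95,0,0,0,0,0,-0.37,1.07,0,0,0,0,0,-0.46,1.18,0,0,0,0,0,-0.56,1.28,0,0,0,0,0,-0.68,1.37,0,0,0,0,0,-0.74,1.4,0,0,0,0,0,-0.74,1.4,0,0,0,0,0])

```text
time_s: 3.2
ee_pos: [0.4918, 0.1355, 0.1403]
ee_rot: [0.29, 3.127, 0.001]
ft_force: [0.3, -0.4, 0.6]
grip_width: 0.0
finger_force: 0.0
```

```bash
python3 - <<'E'
from h import *
a=snap('top','t2.png')['pixels']; b=snap('scene','s2.png')['pixels']; s=get_state();print(s['ee_pos'],s['ft_force'])
b=cv2.resize(b[220:345,270:395],(400,400),interpolation=2);a=cv2.resize(a[180:340,260:420],(400,400),interpolation=2)
cv2.imwrite('pics/c2.png',np.clip(np.hstack([a,b])*1.4,0,255).astype('uint8'))
E
```

```text
[0.49139525 0.135393   0.140355  ] [-0.77260732 -1.02155041 -0.41086215]
```

View pics/c2.png

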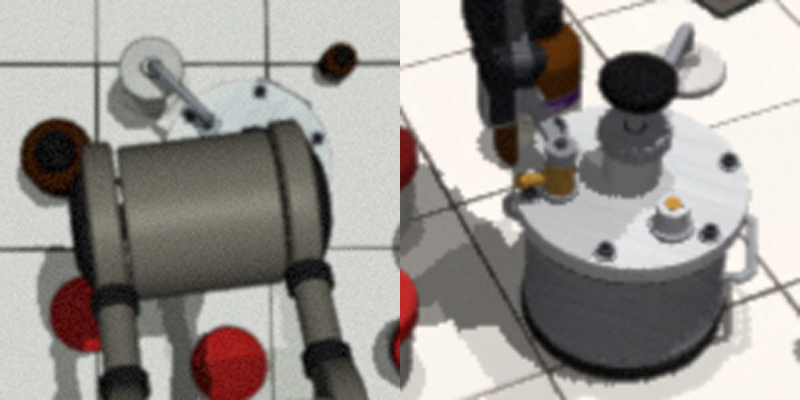

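Request:
jog_arm(targets=[-0.03,0.02,0,0,0,0,0,-0.06,0.03,0,0,0,0,0,-0.09,0.04,0,0,0,0,0,-0.11,0.05,0,0,0,0,0,-0.13,0.05,0,0,0,0,0,-0.14,0.06,0,0,0,0,0,-0.15,0.06,0,0,0,0,0,-0.16,0.06,0,0,0,0,0,-0.17,0.06,0,0,0,0,0,-0.17,0.06,0,0,0,0,0])

```text
time_s: 4.3
ee_pos: [0.4996, 0.137, 0.1402]
ee_rot: [-0.29, -3.127, -0.0]
ft_force: [-3.9, 1.8, 0.5]
grip_width: -0.003
finger_force: 1.8
```

Request:
jog_arm(targets=[-0.01,0,0,0,0,0,0,-0.02,0,0,0,0,0,0,-0.02,0,0,0,0,0,0,-0.03,0,0,0,0,0,0,-0.03,0,0,0,0,0,0,-0.03,0,0,0,0,0,0,-0.03,0,0,0,0,0,0,-0.03,0,0,0,0,0,0,-0.03,0,0,0,0,0,0,-0.03,0,0,0,0,0,0])

```text
time_s: 5.3
ee_pos: [0.4999, 0.1369, 0.1401]
ee_rot: [-0.29, -3.125, -0.0]
ft_force: [-9.3, 2.9, 4.6]
grip_width: 0.005
finger_force: 4.1
```

```bash
python3 - <<'E'
from h import *
for i in range(3):
    s=get_state();print(s['ee_pos'],s['ft_force']); grab_frame('top')
E
```

```text
[0.49991345 0.13690885 0.14014211] [-9.30259421  2.91430005  4.55858644]
[0.49987769 0.13691143 0.14010057] [-7.6667698   2.93966949  3.79173697]
[0.49987671 0.1369191  0.14009795] [-7.78460299  3.84218186  3.35460579]
```

Request:
jog_arm(targets=[0.1,0,0,0,0,0,0,0.3,0,0,0,0,0,0,0.7,0,0,0,0,0,0,1.0,0,0,0,0,0,0,1.0,0,-0.7,0,0,0,0,1.0,0,-1.4,0,0,0,0,1.0,0,-2.0,0,0,0,0,1.6,1.0,-2.2,0,0,0,0,2.0,1.6,-2.2,0,0,0,0,2.0,1.6,-2.2,0,0,0,0])

```text
time_s: 6.45
ee_pos: [0.4161, 0.2372, 0.2512]
ee_rot: [0.283, 3.127, 0.004]
ft_force: [0.2, -0.6, 0.1]
grip_width: 0.005
finger_force: 0.0
```

```bash
python3 - <<'E'
from h import *
a=snap('top','t3.png')['pixels']; b=snap('scene','s3.png')['pixels']; s=get_state();print(s['ee_pos'],s['ft_force'])
b=cv2.resize(b[220:345,270:395],(400,400),interpolation=2);a=cv2.resize(a[180:340,260:420],(400,400),interpolation=2)
cv2.imwrite('pics/c3.png',np.clip(np.hstack([a,b])*1.4,0,255).astype('uint8'))
E
```

```text
[0.41743126 0.23413109 0.25045828] [-0.18924346 -1.5451028  -0.48035028]
```

View pics/c3.png

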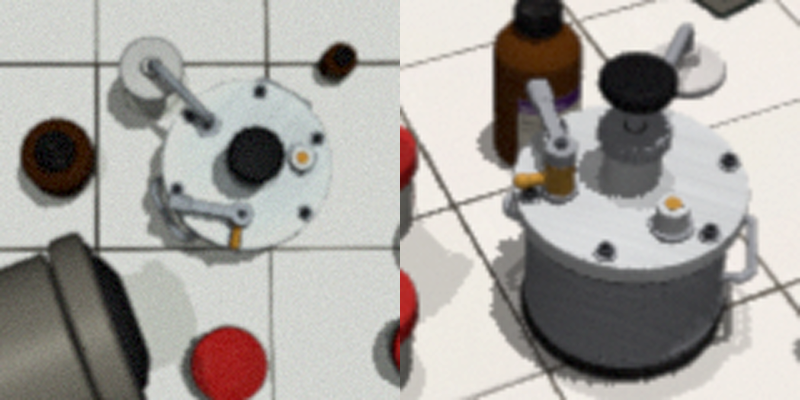

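Request:
jog_arm(targets=[-0.8,-0.7,0,0,0,0,0,-1.5,-1.3,0,0,0,0,0,-2.3,-1.9,0,0,0,0,0,-2.9,-2.4,0,0,0,0,0,-3.14,-2.63,0,0,0,0,0,-3.14,-2.63,0.3,0,0,0,0,-3.14,-2.63,0.6,0,0,0,0,-3.14,-2.63,0.8,0,0,0,0,-3.14,-2.63,0.8,0,0,0,0,-3.14,-2.63,0.8,0,0,0,0])

```text
time_s: 7.55
ee_pos: [0.5481, 0.0753, 0.2106]
ee_rot: [0.29, 3.128, 0.0]
ft_force: [-0.6, -0.5, 0.1]
grip_width: 0.002
finger_force: 0.0
```

Request:
jog_arm(targets=[0,0.03,0.1,0,0,0,0,0,0.03,0.2,0,0,0,0,0,0.03,0.25,0,0,0,0,0,0.03,0.3,0,0,0,0,0,0.03,0.35,0,0,0,0,0,0.03,0.4,0,0,0,0,0,0.03,0.44,0,0,0,0,0,0.03,0.48,0,0,0,0,0,0.03,0.51,0,0,0,0,0,0.03,0.51,0,0,0,0])

```text
time_s: 8.55
ee_pos: [0.5487, 0.0771, 0.1857]
ee_rot: [0.29, 3.126, 0.001]
ft_force: [-1.4, 1.2, 6.5]
grip_width: 0.001
finger_force: 3.5
```

```bash
python3 - <<'E'
from h import *
b=snap('scene','s4.png')['pixels']; s=get_state();print(s['ee_pos'],s['ft_force'],s['torque'])
b=cv2.resize(b[200:345,260:405],(600,600),interpolation=2)
cv2.imwrite('pics/c4.png',np.clip(b*1.4,0,255).astype('uint8'))
E
```

```text
[0.54874323 0.07712593 0.1858    ] [-1.35295879  1.20914333  7.98031084] [ 0.17027805  0.14833342 -0.08739854]
```

View pics/c4.png

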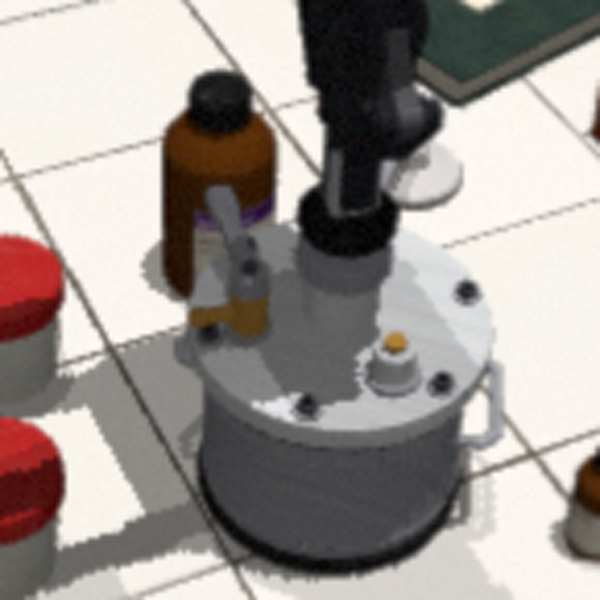

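Request:
jog_arm(targets=[0,0,-0.2,0,0,0,0,0,0,-0.4,0,0,0,0,0,0,-0.45,0,0,0,0,0,0,-0.45,0,0,0,0,0,0,-0.3,0,0,0,0,0,0,-0.15,0,0,0,0,0,0,-0.03,0,0,0,0,0,0,0.04,0,0,0,0,0,0,0.04,0,0,0,0,0,0,0.04,0,0,0,0])

```text
time_s: 9.6
ee_pos: [0.5487, 0.0768, 0.1846]
ee_rot: [0.29, 3.126, 0.0]
ft_force: [-4.6, -0.9, 19.3]
grip_width: -0.003
finger_force: 9.5
```

Request:
jog_arm(targets=[0,0,-0.2,0,0,0,0,0,0,-0.4,0,0,0,0,0,0,-0.48,0,0,0,0,0,0,-0.48,0,0,0,0,0,0,-0.3,0,0,0,0,0,0,-0.15,0,0,0,0,0,0,-0.05,0,0,0,0,0,0,0,0,0,0,0,0,0,0,0,0,0,0,0,0,0,0,0,0,0])

```text
time_s: 10.6
ee_pos: [0.5488, 0.0769, 0.1846]
ee_rot: [0.29, 3.125, 0.0]
ft_force: [-5.7, -0.7, 20.2]
grip_width: 0.005
finger_force: 10.3
```

Request:
jog_arm(targets=[0,0,-0.2,0,0,0,0,0,0,-0.4,0,0,0,0,0,0,-0.48,0,0,0,0,0,0,-0.48,0,0,0,0,0,0,-0.3,0,0,0,0,0,0,-0.15,0,0,0,0,0,0,-0.05,0,0,0,0,0,0,0,0,0,0,0,0,0,0,0,0,0,0,0,0,0,0,0,0,0])

```text
time_s: 11.6
ee_pos: [0.5487, 0.0769, 0.1846]
ee_rot: [0.29, 3.125, 0.0]
ft_force: [-4.9, -0.5, 20.7]
grip_width: -0.003
finger_force: 10.4
```

Request:
jog_arm(targets=[0,0,-0.2,0,0,0,0,0,0,-0.4,0,0,0,0,0,0,-0.48,0,0,0,0,0,0,-0.48,0,0,0,0,0,0,-0.3,0,0,0,0,0,0,-0.15,0,0,0,0,0,0,-0.05,0,0,0,0,0,0,0,0,0,0,0,0,0,0,0,0,0,0,0,0,0,0,0,0,0])

```text
time_s: 12.6
ee_pos: [0.5487, 0.0769, 0.1846]
ee_rot: [0.29, 3.126, 0.0]
ft_force: [-4.8, -0.2, 21.3]
grip_width: -0.002
finger_force: 10.4
```

```bash
python3 - <<'E'
from h import *
b=snap('scene','s5.png')['pixels']; s=get_state();print(s['ee_pos'],s['ft_force'],s['torque'])
b=cv2.resize(b[200:345,260:405],(600,600),interpolation=2)
cv2.imwrite('pics/c5.png',np.clip(b*1.4,0,255).astype('uint8'))
E
```

```text
[0.54871394 0.07690205 0.18455003] [-4.51094567 -0.21637544 20.99884203] [0.0046389  0.79627803 0.01734911]
```

View pics/c5.png

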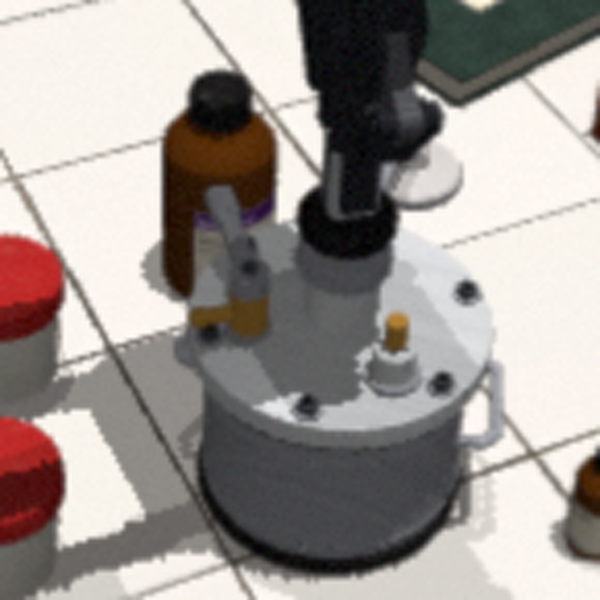

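Request:
jog_arm(targets=[0,0,-0.2,0,0,0,0,0,0,-0.4,0,0,0,0,0,0,-0.48,0,0,0,0,0,0,-0.48,0,0,0,0,0,0,-0.3,0,0,0,0,0,0,-0.15,0,0,0,0,0,0,-0.05,0,0,0,0,0,0,0,0,0,0,0,0,0,0,0,0,0,0,0,0,0,0,0,0,0])

```text
time_s: 13.65
ee_pos: [0.5487, 0.0769, 0.1846]
ee_rot: [0.29, 3.126, 0.0]
ft_force: [-4.8, 0.0, 20.2]
grip_width: -0.001
finger_force: 10.3
```

Request:
jog_arm(targets=[0,0,-0.2,0,0,0,0,0,0,-0.4,0,0,0,0,0,0,-0.48,0,0,0,0,0,0,-0.48,0,0,0,0,0,0,-0.3,0,0,0,0,0,0,-0.15,0,0,0,0,0,0,-0.05,0,0,0,0,0,0,0,0,0,0,0,0,0,0,0,0,0,0,0,0,0,0,0,0,0])

```text
time_s: 14.65
ee_pos: [0.5487, 0.0769, 0.1846]
ee_rot: [0.29, 3.125, 0.001]
ft_force: [-5.0, -0.4, 20.5]
grip_width: -0.006
finger_force: 10.3
```

```bash
python3 - <<'E'
from h import *
snap('scene','s6.png')
E
```

Request:
jog_arm(targets=[0,0,-0.2,0,0,0,0,0,0,-0.4,0,0,0,0,0,0,-0.48,0,0,0,0,0,0,-0.48,0,0,0,0,0,0,-0.3,0,0,0,0,0,0,-0.15,0,0,0,0,0,0,-0.05,0,0,0,0,0,0,0,0,0,0,0,0,0,0,0,0,0,0,0,0,0,0,0,0,0])

```text
time_s: 15.7
ee_pos: [0.5487, 0.0769, 0.1846]
ee_rot: [0.29, 3.126, 0.0]
ft_force: [-4.2, 0.6, 21.1]
grip_width: 0.001
finger_force: 10.3
```

Request:
jog_arm(targets=[0,0,-0.2,0,0,0,0,0,0,-0.5,0,0,0,0,0,0,-1.0,0,0,0,0,0,0,-1.5,0,0,0,0,0.6,0,-1.7,0,0,0,0,1.3,0,-1.7,0,0,0,0,2.0,0.4,-1.7,0,0,0,0,2.5,0.8,-1.7,0,0,0,0,2.8,1.2,-1.7,0,0,0,0,2.8,1.2,-1.7,0,0,0,0])

```text
time_s: 16.7
ee_pos: [0.4198, 0.1633, 0.2666]
ee_rot: [-0.285, -3.126, -0.0]
ft_force: [0.3, -0.3, -0.6]
grip_width: 0.001
finger_force: 0.0
```

```bash
python3 - <<'E'
from h import *
snap('scene','s7.png'); snap('top','t7.png'); print(get_state()['ft_force'])
f=lambda n,c,w,h:cv2.resize(cv2.imread('pics/'+n)[c[0]:c[1],c[2]:c[3]],(w,h),interpolation=2)
p=(270,300,340,370)
col=np.vstack([f(n,p,200,200) for n in('s5.png','s6.png','s7.png')])
o=np.hstack([col,np.vstack([f('s7.png',(215,345,270,400),300,300),f('t7.png',(180,340,260,420),300,300)])])
cv2.imwrite('pics/c7.png',np.clip(o*1.4,0,255).astype('uint8'))
E
```

```text
[ 0.30215391 -0.26532681 -0.41975822]
```

View pics/c7.png

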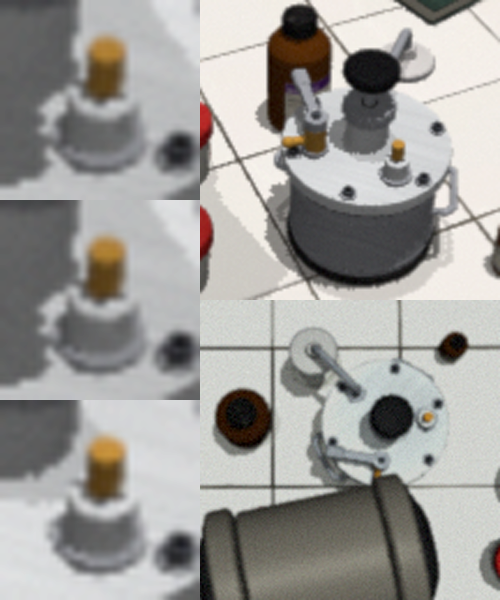

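```bash
python3 - <<'E'
from h import *
s=load('s7.png'); print(proj(s,[[.552,.0355,.124],[.552,.0355,.139]]))
print(hand_in())
E
```

```text
[[354.50098669 283.95669516]
 [355.15359162 277.78094595]]
the job is handed in; nothing more can be done
None
```

The vent lever is shut against its stop, and I gave the pump eight strokes. The indicator pin stands fully out and did not rise over the last three. The knob is back up, nothing else looked moved in the pictures, and I handed the job in at about 17 s; no verdict came back.

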